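Lay out a shellfish sampling tray

TASK

Lay out the steel tray for sampling the two shells, with the sides of the tray as your guide (behind means towards the tray's far side, away from the robot). Stand the tall pot straight behind the mussel, the squat pot straight behind the scallop, the large petri dish midway between the two shells and in line with them, the small dish centred on top of the large one, and the slide box straight behind the large dish, flat with its long side across the tray from left to right; leave a gap of about 30 mm in front of each pot and in front of the slide box. Keep everything upright, and do not shift the shells or the brown dropper bottle.

Things in the scene. Friction and masses are not known exactly. Their poses are not given: they have to be found in the camera images.
- tray: Fixed shallow steel dissecting tray lined with brown board, 220 (its x) x 330 mm (its y). Origin: centre of its underside, on the table. Its x points to its far side (away from the robot, within 15 degrees of world x), y to its left. The lined floor is 5 mm above the table, the thin rim (3 mm) 12 mm above the table.
- scallop: Loose ribbed round fan shell, pale, about 64 mm across and 21 mm high, lying on the tray; it reaches 32 mm from its origin both ways along x and y. Origin: centre of its underside. Its x (to the hinge with its two ears) points to the tray's far side and its axes lie within 3 degrees of the tray's. It lies in the front half of the tray, either left or right; stays where it is.
- mussel: Loose dark elongated shell 66 mm long (along its x), 33 mm wide, 33 mm high, lying on the tray; it reaches 33 mm from its origin both ways along x. Origin: middle of its length, at its underside. Its x (to the pointed end) points to the tray's far side and its axes lie within 3 degrees of the tray's. It lies beside the scallop, about 190 mm away, on the other side of the tray; stays where it is.
- large_dish: Loose closed petri dish with a white rim, filled with amber agar, disc 62 mm in diameter and 16 mm high, flat on top. Origin: centre of its underside. Starts on the table.
- small_dish: Loose closed petri dish with a white rim, filled with amber agar, disc 40 mm in diameter and 14 mm high. Origin: centre of its underside. Starts on the table.
- tall_pot: Loose off-white sample pot with a blue screw cap, cylinder 40 mm in diameter and 62 mm high. Origin: centre of its underside. Starts on the table.
- squat_pot: Loose off-white sample pot with a blue screw cap, cylinder 58 mm in diameter and 36 mm high. Origin: centre of its underside. Starts on the table.
- slide_box: Loose grey plastic slide box with a black seam, 28 mm (its x) x 78 mm (its y, the long side) x 30 mm high. Origin: centre of its underside. Starts flat on the table, turned any way.
- dropper_bottle: Loose brown glass dropper bottle with black top, 34 mm in diameter, 82 mm high, standing among the other things beside the tray; not part of the job. Origin: centre of its underside.
Not all that is in view belongs to the job. Leave any red look-alike of the squat_pot alone.

How it is judged (in metres and radians):
At the end, for the whole second after the job is handed in: All upright, at rest on the tray. Pots behind their shells: gap 30 mm +-18, sideways 15 mm. Large dish within 110 mm of both shells' origins, 24 mm fore/aft of each. Small dish on it, within 10 mm. Box behind dish: centres 60-92 mm apart, sideways 15 mm, long side within 0.2 rad across (x of tall_pot in the frame of mussel between 0.065 and 0.101 m and y of tall_pot in the frame of mussel between -0.015 and 0.015 m and x of squat_pot in the frame of scallop between 0.073 and 0.109 m and y of squat_pot in the frame of scallop between -0.015 and 0.015 m and horizontal distance between large_dish and scallop below 0.11 m and horizontal distance between large_dish and mussel below 0.11 m and x of large_dish in the frame of scallop between -0.024 and 0.024 m and x of large_dish in the frame of mussel between -0.024 and 0.024 m and horizontal distance between small_dish and large_dish below 0.01 m and z of small_dish in the frame of large_dish between 0.013 and 0.02 m and y of large_dish in the frame of slide_box between -0.015 and 0.015 m and horizontal distance between slide_box and large_dish between 0.06 and 0.092 m and x of slide_box in the frame of scallop above 0.045 m and angle between the y axis of slide_box and the y axis of tray, either way round below 0.2 rad and z of each of large_dish, tall_pot, squat_pot, slide_box in the frame of tray below 0.009 m and angle between each of large_dish, small_dish, tall_pot, squat_pot, slide_box's own z axis and vertical below 0.1 rad and linear speed of each of large_dish, small_dish, tall_pot, squat_pot, slide_box below 0.02 m/s and angular speed of each of large_dish, small_dish, tall_pot, squat_pot, slide_box below 0.2 rad/s); the robot touches nothing.
It fails at once if a shell was shifted by more than 12 mm (distance of any of scallop, mussel from where it was at the start of the episode above 0.012 m).
It fails at once if the dropper bottle was shifted by more than 20 mm (distance of dropper_bottle from where it was at the start of the episode above 0.02 m).
It fails at once if a dish, a pot or the slide box was tipped over (more than 0.6 rad) (angle between any of large_dish, small_dish, tall_pot, squat_pot, slide_box's own z axis and vertical above 0.6 rad).
It also fails if it takes over 120 s, if anything falls off the work surface, if the arm or the gripper's body presses on something with over 40 N, if the wrist force passes 120 N, or if a joint passes its speed limit or range.

ROBOT

A 6-joint arm with a two-finger parallel gripper is mounted at the origin on the work surface. World frame = base frame: x ahead of the robot, y to its left, z up, the work surface at z = 0. Lengths are in mm, angles in rad, forces in N, time in s.
With the tool pointing down it reaches from about 300 to 750 mm from the base axis. Payload 8.5 kg.
Tool frame: the origin (TCP) lies at the very end of the fingers, on their centre line; the grasp point (between the pads) lies 19 mm behind it; z points along the fingers, y is the line along which they close (so a half turn about z gives the same grasp; the last joint's range is limited). The gripper opens to 85 mm and grips with 20 to 120 N. Pads are 22 mm wide; open, the fingers measure 114 mm over their backs; the gripper's body (76 mm by 85 mm) begins 54 mm behind the grasp point. The pads swing forward as they close: fully open they stand 13 mm farther back than shut.
Start: joints at [-1.318, 0.381, 1.297, -0, 1.464, -0.215], TCP at [248, -490.894, 231.322] pointing down, gripper open.
Joint ranges: [-3.11, 3.11], [-0.89, 2.33], [0.22, 2.48], [-1.42, 4.56], [0.17, 2.85], [-2.88, 2.88]. Speed limits (rad/s): [2.39, 2.39, 3.14, 3.14, 3.14, 3.14].

INTERFACE

Orientations are given as a unit quaternion [w, x, y, z].
In Python, from plant import arm gives the robot as it stands. The module is installed in compiled form; this text tells all that it offers.
- The arm moves only by the tool play_rows, never from a script. Its arguments are lists of equal length, an entry for each row: "slide": the shift along the world's x, y, z in mm, a list of three; "twist": the turn, a rotation vector about the world's x, y, z in rad, a list of three; "grip": the gripper command: -1 is shut, 1 is fully open, values between are in proportion. A call has exactly 5 rows; each row shifts and turns the commanded pose from where the row before left it; what a row does not reach is not made up. A row lasts 1/12 s, in which the tool goes at most 41.7 mm and 7.16 degrees, less where a joint would pass 70% of its speed; a pose out of reach is approached as far as the arm can. A call with a gripper value outside its range is refused whole. The fingers move at their own pace and stop on an object; "force" is the grip in N (left out, the last holds). Time passes only in rows, so rows that do not move let the fingers close, or fill a call up. It gives the time, the measured TCP pose, the force, the opening and the grip force at its end, in the units of the state.
- arm.state(): the state, without advancing time (a new reading comes with each control period).
- arm.grab_frame(name): name is "scene" or "side" or "wrist"; returns a dict with "frame" (420x560x3 uint8, red, green, blue), "fov_y" (degrees; the focal length in pixels is half the picture's height over the tangent of half this angle, whatever the lens; pixels are square), "cx", "cy" (the principal point, pixels), "dist_coeffs" ([k1, k2, p1, p2, k3] as OpenCV has them; the pictures are not rectified), "camera_from_world" (4x4, takes a point from world to camera coordinates). Camera axes: x right, y down, z forward; pixel columns grow to the right and rows downward; lengths in mm; the calibration is good to about 2 mm. A picture is of the moment at which its call begins. There is no depth.
- arm.job_done(): hands the job in; it is judged then, once.
The state is a dict: "clock": time; "joints": joint angles; "joint_velocities": joint speeds; "joint_torque": joint torques, N m; "ee_pos": TCP position; "tcp_rot": TCP orientation; "contact_force": force on the tool from outside, world axes, zero at the start; "wrist_torque": the same for the moment, N m; "grip_width": finger opening in mm; "grasp_force": force on a finger pad.
Only numpy, scipy, OpenCV 4.12 (cv2) and the standard library are available. Lean on these libraries where they do the work, as an engineer would, in place of code of your own. Each camera call takes 0.05 s, during which the arm holds its last target. There are 200 camera calls.

## Working session

There is one attempt and no reset: what is moved stays moved. The work goes in short steps, Python scripts to look and compute and a tool call to move; the robot and the scene stay as the last step left them, time stands still between calls to the robot, and variables do not carry over. Pictures are saved under pics/ and viewed, at most 14 in all, crops included, and the job is handed in when it is done.

Besides the shell and the picture viewer there is one more tool, called after ">>>" as name(argument=value, ...) on one line, values as JSON. play_rows: Moves the arm, as the interface text tells. Its arguments: {"type":"object","properties":{"slide":{"type":"array","items":{"type":"array","items":{"type":"number"}}},"twist":{"type":"array","items":{"type":"array","items":{"type":"number"}}},"grip":{"type":"array","items":{"type":"number"}},"force":{"type":"number"}},"required":["slide","twist","grip"]}

```bash
mkdir -p pics; cat > h.py <<'E'
import numpy as np, cv2
from plant import arm
def grab(n,fn=None):
    f=arm.grab_frame(n)
    if fn: cv2.imwrite('pics/'+fn,f['frame'][:,:,::-1])
    np.save('cam_%s.npy'%(fn or n),{k:f[k] for k in f if k!='frame'},allow_pickle=True); return f
def load(fn): return np.load('cam_%s.npy'%fn,allow_pickle=True).item()
def ray(f,uv):
    F=210/np.tan(np.radians(f['fov_y'])/2); K=np.array([[F,0,f['cx']],[0,F,f['cy']],[0,0,1]])
    p=cv2.undistortPoints(np.array([[uv]],float),K,np.array(f['dist_coeffs'],float))[0,0]
    T=np.array(f['camera_from_world']); R=T[:3,:3]
    return -R.T@T[:3,3], R.T@np.array([p[0],p[1],1])
def atz(f,uv,z):
    o,d=ray(f,uv); return o+d*(z-o[2])/d[2]
def tri(a,uva,b,uvb):
    o,d=ray(a,uva);p,e=ray(b,uvb)
    s=np.linalg.lstsq(np.c_[d,-e],p-o,rcond=None)[0]; A=o+s[0]*d;B=p+s[1]*e
    return (A+B)/2,np.linalg.norm(A-B)
def proj(f,X):
    F=210/np.tan(np.radians(f['fov_y'])/2); K=np.array([[F,0,f['cx']],[0,F,f['cy']],[0,0,1]])
    T=np.array(f['camera_from_world']); 
    return cv2.projectPoints(np.atleast_2d(np.array(X,float)),cv2.Rodrigues(T[:3,:3])[0],T[:3,3],K,np.array(f['dist_coeffs'],float))[0][:,0]
E
python3 - <<'E'
from h import *
for n in ['scene','side','wrist']:
    f=grab(n,n+'0.png'); T=np.array(f['camera_from_world']); print(n,f['fov_y'],f['cx'],f['cy'],f['dist_coeffs'],-T[:3,:3].T@T[:3,3],T[:3,:3].round(2).tolist())
    cv2.imwrite('pics/%s0b.png'%n,cv2.resize(f['frame'][:,:,::-1],(800,600),interpolation=cv2.INTER_CUBIC))
s=arm.state();print(s)
E
```

```text
scene 57.575052044967094 280.4638965417901 202.75108447081527 [0.02595416 0.         0.         0.         0.        ] [1195.80477274  538.2507824   667.90193828] [[-0.62, 0.78, -0.0], [0.46, 0.37, -0.81], [-0.63, -0.5, -0.59]]
side 47.62663526630983 277.89049685561054 213.43400244633114 [-0.09223254  0.          0.          0.          0.        ] [186.99033307 748.65626973 740.19566858] [[-0.91, -0.42, 0.01], [-0.27, 0.57, -0.78], [0.32, -0.71, -0.63]]
wrist 65.86592530476752 280.0726200890847 209.16403561206172 [-0.01145134  0.          0.          0.          0.        ] [ 313.2464875  -458.60257752  373.11732907] [[0.45, -0.89, -0.0], [-0.85, -0.43, 0.29], [-0.26, -0.13, -0.96]]
{'clock': 0.15, 'joints': array([-1.31832204e+00,  3.81060069e-01,  1.29802878e+00, -7.64623962e-06,
        1.46357315e+00, -2.15307582e-01]), 'joint_velocities': array([ 0.00056454, -0.00186659, -0.00245351, -0.00037214,  0.00031286,
       -0.00079225]), 'joint_torque': array([ 4.12548843e-04, -4.48626459e+01, -2.31344533e+01, -2.48882034e-04,
        3.73956689e-03, -2.11581732e-05]), 'ee_pos': array([ 247.937767  , -490.70917668,  230.863011  ]), 'tcp_rot': array([-5.34507657e-04,  9.72771747e-01,  2.31764627e-01, -1.37356885e-05]), 'contact_force': array([0.85182884, 0.21669335, 0.30895297]), 'wrist_torque': array([-0.01743052, -0.00191461, -0.01774234]), 'grasp_force': 0.0, 'grip_width': 85.12945600644964}
```

View pics/scene0b.png

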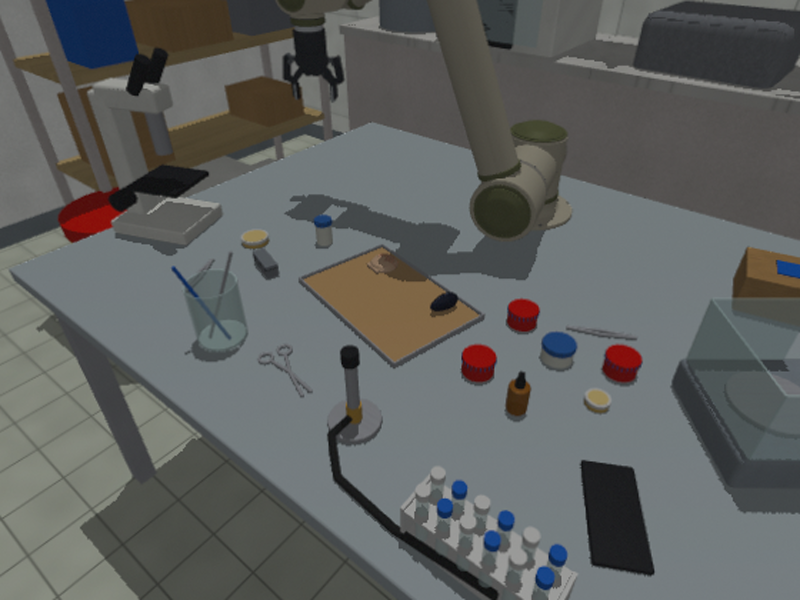

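View pics/side0b.png

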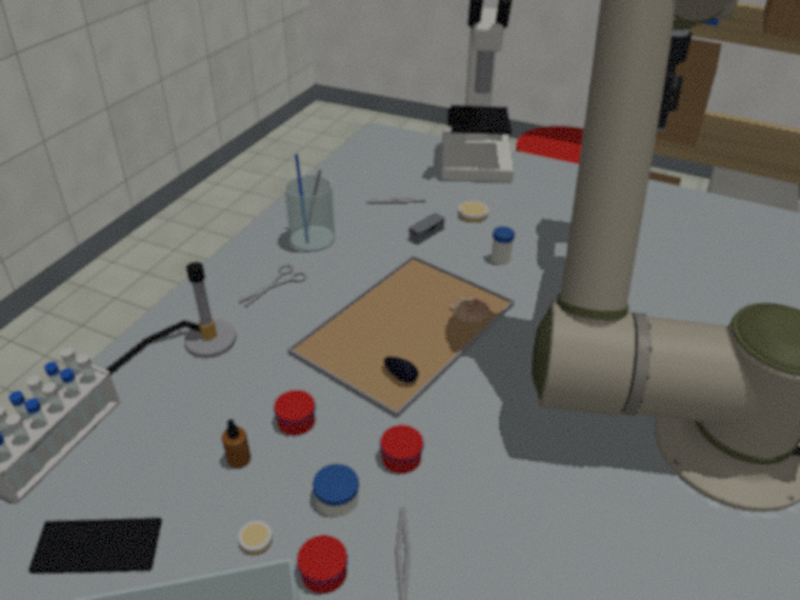

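The scene and side views show the tray (scene corners 483,317 / 393,363 / 301,280 / 381,247) with the mussel on the left and the scallop on the right. The tall pot, large dish and slide box are to the right (scene 323,221; 255,238; 265,262). The squat pot (559,345), small dish (597,398), red look-alikes and dropper are to the left.

```bash
python3 - <<'E'
from h import *
a=load('scene0.png');b=load('side0.png');k=.7
P=dict(NL=((483,317),(397,412)),FL=((393,363),(290,351)),FR=((301,280),(413,259)),NR=((381,247),(513,302)),mussel=((444,302),(401,370)),scallop=((383,263),(474,311)),
squat=((559,345),(336,484)),tall=((323,221),(504,234)),large=((255,238),(473,210)),small=((597,398),(255,536)),box=((265,259),(427,226)),drop=((520,378),(232,424)),r1=((523,309),(402,443)),r2=((479,357),(295,405)),r3=((622,356),(323,557)))
for n,(u,v) in P.items():
    X,e=tri(a,np.array(u)*k,b,np.array(v)*k); print(n,X.round(0),round(e,1))
E
```

```text
NL [458. 151.   6.] 6.6
FL [666. 100.   6.] 1.9
FR [ 591. -213.    5.] 1.8
NR [ 382. -169.    3.] 3.7
mussel [483.  78.  20.] 0.1
scallop [ 435. -117.    6.] 0.1
squat [469. 310.  29.] 3.0
tall [ 443. -290.   56.] 3.1
large [ 545. -416.   11.] 3.5
small [528. 407.  11.] 0.7
box [ 602. -309.   22.] 2.7
drop [620. 310.  69.] 3.7
r1 [420. 214.  31.] 0.9
r2 [584. 218.  32.] 3.4
r3 [433. 406.  32.] 1.0
```

>>> play_rows(slide=[[19.5,20,0],[19.5,20,0],[19.5,20,0],[19.5,20,0],[19.5,20,0]], twist=[[0,0,0.0873],[0,0,0.0873],[0,0,0.0873],[0,0,0.0873],[0,0,0.0873]], grip=[1,1,1,1,1], force=40)

```text
clock: 0.57
ee_pos: [346.2, -389.8, 231.1]
tcp_rot: [-0.0, 0.899, 0.439, 0.0]
contact_force: [-0.1, -0.9, -0.8]
grip_width: 85.3
grasp_force: 0.0
```

>>> play_rows(slide=[[19.5,20,0],[19.5,20,0],[19.5,20,0],[19.5,20,0],[19.5,20,0]], twist=[[0,0,0.0873],[0,0,0.0873],[0,0,0.0873],[0,0,0.0873],[0,0,0.0873]], grip=[1,1,1,1,1])

```text
clock: 0.98
ee_pos: [443.7, -289.7, 231.2]
tcp_rot: [-0.0, 0.782, 0.623, -0.0]
contact_force: [0.7, -0.3, -0.5]
grip_width: 85.5
grasp_force: 0.0
```

```bash
python3 - <<'E'
from h import *
f=grab('wrist','w1.png');cv2.imwrite('pics/w1b.png',cv2.resize(f['frame'][:,:,::-1],(800,600),interpolation=cv2.INTER_CUBIC))
s=arm.state();print(s['ee_pos'],s['tcp_rot'],s['joints'])
E
```

```text
[ 446.16812925 -286.52633474  231.16340878] [-4.31011450e-04  7.79592417e-01  6.26286290e-01  9.80154742e-04] [-0.79533084  0.346143    1.35188757  0.00205212  1.44422704 -0.57835593]
```

View pics/w1b.png

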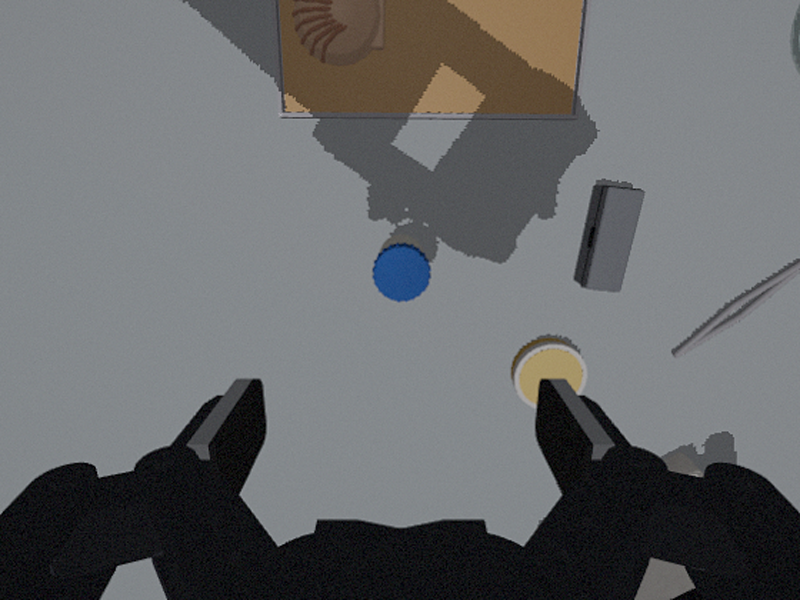

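Wrist view: tall-pot cap at (402,272), large dish at (550,376), slide-box top corners (606,186), (643,190), (622,291), (586,287), tray edge square to the image.

```bash
python3 - <<'E'
from h import *
a=load('scene0.png');b=load('side0.png');w=load('w1.png');k=.7
P=dict(tall=((323,221),(504,234),(402,272)),large=((255,237),(473,210),(550,376)),box=((265,259),(427,225),(615,238)))
for n,(u,v,q) in P.items():
    for c,p in ((a,u),(b,v)):
        X,e=tri(c,np.array(p)*k,w,np.array(q)*k); print(n,X.round(0),round(e,1))
print('tall',atz(w,np.array((402,272))*k,62),'large',atz(w,np.array((550,376))*k,16))
B=[atz(w,np.array(p)*k,30) for p in((606,186),(643,190),(622,291),(586,287))]
print(np.round(B,1)); print('c',np.mean(B,0)); d=B[0]+B[1]-B[2]-B[3]; print('long dir',np.arctan2(d[1],d[0]),np.linalg.norm(d)/2)
E1=atz(w,np.array((281,117))*k,12);E2=atz(w,np.array((578,118))*k,12);print('edge',E1,E2,np.arctan2(*(E2-E1)[1::-1]))
print('scallop',atz(w,np.array((345,18))*k,20))
E
```

```text
tall [ 442. -292.   53.] 3.5
tall [ 443. -293.   55.] 0.3
large [ 544. -420.   11.] 4.0
large [ 546. -423.   10.] 1.2
box [ 604. -309.   25.] 3.4
box [ 605. -312.   21.] 2.8
tall [ 443.84240215 -291.63725041   62.        ] large [ 543.66587186 -419.03926811   16.        ]
[[ 600.3 -270.1   30. ]
 [ 626.3 -278.9   30. ]
 [ 604.3 -352.    30. ]
 [ 577.5 -342.5   30. ]]
c [ 602.10327838 -310.85766383   30.        ]
long dir 1.2729536573681095 76.111198215185
edge [ 381.21946239 -170.03325226   12.        ] [ 592.63697598 -219.57303241   12.        ] -0.23016937124811446
scallop [ 443.71381617 -120.75730893   20.        ]
```

>>> play_rows(slide=[[1,-0.5,-41],[0,0,-41],[0,0,-41],[0,0,-41],[0,0,-30]], twist=[[0,0,0],[0,0,0],[0,0,0],[0,0,0],[0,0,0]], grip=[1,1,1,1,1])

```text
clock: 1.45
ee_pos: [443.0, -290.4, 34.3]
tcp_rot: [-0.002, 0.784, 0.621, -0.0]
contact_force: [0.9, -0.8, 0.3]
grip_width: 85.6
grasp_force: 0.0
```

>>> play_rows(slide=[[0,0,-21],[0,0,0],[0,0,0],[0,0,0],[0,0,0]], twist=[[0,0,0],[0,0,0],[0,0,0],[0,0,0],[0,0,0]], grip=[1,1,0.1,-0.3,-0.3])

```text
clock: 1.87
ee_pos: [444.7, -292.1, 18.0]
tcp_rot: [0.002, 0.784, 0.621, 0.0]
contact_force: [0.3, -0.4, 0.7]
grip_width: 51.8
grasp_force: 0.0
```

>>> play_rows(slide=[[0,0,0],[0,0,0],[0,0,0],[0,0,0],[0,0,0]], twist=[[0,0,0],[0,0,0],[0,0,0],[0,0,0],[0,0,0]], grip=[-0.3,-0.3,-0.3,-0.3,-0.3])

```text
clock: 2.28
ee_pos: [444.5, -291.9, 17.9]
tcp_rot: [0.001, 0.784, 0.621, 0.0]
contact_force: [-1.4, 1.2, 7.3]
grip_width: 39.4
grasp_force: 39.6
```

>>> play_rows(slide=[[0,0,20],[0,0,40],[0,0,40],[0,0,40],[0,0,40]], twist=[[0,0,0],[0,0,0],[0,0,0],[0,0,0],[0,0,0]], grip=[-0.3,-0.3,-0.3,-0.3,-0.3])

```text
clock: 2.7
ee_pos: [443.6, -291.0, 199.3]
tcp_rot: [0.001, 0.784, 0.621, 0.0]
contact_force: [0.6, -1.3, -0.9]
grip_width: 39.4
grasp_force: 40.5
```

>>> play_rows(slide=[[6,23,8],[6,23,8],[6,23,8],[6,23,8],[6,23,8]], twist=[[0,0,0],[0,0,0],[0,0,0],[0,0,0],[0,0,0]], grip=[-0.3,-0.3,-0.3,-0.3,-0.3])

```text
clock: 3.12
ee_pos: [473.9, -175.2, 237.7]
tcp_rot: [0.001, 0.784, 0.621, 0.0]
contact_force: [0.5, -0.0, -0.6]
grip_width: 38.9
grasp_force: 40.5
```

>>> play_rows(slide=[[7,27,6],[7,27,6],[7,27,6],[6,25,4],[0,0,0]], twist=[[0,0,0],[0,0,0],[0,0,0],[0,0,0],[0,0,0]], grip=[-0.3,-0.3,-0.3,-0.3,-0.3])

```text
clock: 3.53
ee_pos: [501.4, -66.8, 260.2]
tcp_rot: [0.001, 0.782, 0.623, 0.001]
contact_force: [-0.3, -0.8, -1.4]
grip_width: 39.2
grasp_force: 40.5
```

```bash
python3 - <<'E'
from h import *
f=grab('wrist'); f=grab('wrist','w2.png');cv2.imwrite('pics/w2b.png',cv2.resize(f['frame'][:,:,::-1],(800,600),interpolation=cv2.INTER_CUBIC))
s=arm.state();print(s['ee_pos'],s['tcp_rot'],s['joints'],s['grip_width'])
E
```

```text
[500.89209317 -69.74564483 259.09189629] [6.76642129e-04 7.83003506e-01 6.22016876e-01 2.40831012e-04] [-3.72697804e-01  2.82225885e-01  1.36463406e+00 -2.64801413e-04
  1.49332073e+00 -1.44513367e-01] 39.231309989425895
```

View pics/w2b.png

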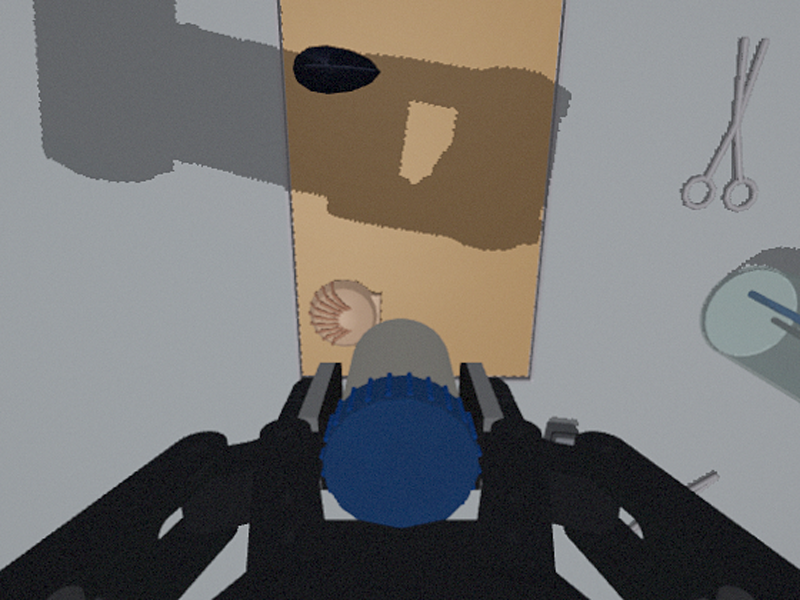

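Wrist view 2: the mussel spans (294–380, 45–94), tip at (380,71). The scallop spans (309–382, 279–347). The pot is held upright.

```bash
python3 - <<'E'
from h import *
w=load('w2.png');a=load('scene0.png');b=load('side0.png');k=.7
T=lambda u,v,z: atz(w,np.array((u,v))*k,z)[:2]
t=-.23;R=np.array([[np.cos(t),-np.sin(t)],[np.sin(t),np.cos(t)]])
for n,p,q in (('NLr',(285,50),(293,378)),('FR',(530,377),(564,0))):pass
c=T(530,377,12);e=T(564,0,12);print('far edge dir',np.arctan2(*(e-c)[::-1])-np.pi/2,'corner FR',c,'NR',T(301,377,12))
m=T(337,69,20);s=T(345.5,313,12)
print('mussel',m,'len',np.linalg.norm(T(380,70,20)-T(294,68,20)),'scallop',s,np.linalg.norm(T(382,313,10)-T(309,313,10)),np.linalg.norm(T(345,279,15)-T(345,347,15)))
print('diff in tray',R.T@(m-s))
print(tri(w,np.array((337,69))*k,a,np.array((444,302))*k),tri(w,np.array((337,69))*k,b,np.array((401,370))*k))
L=(m+s)/2
print('tall',m+R@[83,0],'squat',s+R@[91,0],'large',L,'box',L+R@[76,0])
E
```

```text
far edge dir -0.23102618591232105 corner FR [ 590.91703764 -213.42107971] NR [ 384.07994681 -165.17159587]
mussel [485.90200837  76.39650174] len 64.56933552532078 scallop [ 440.52078312 -114.09517726] 65.1305107556533 63.19977752313794
diff in tray [  0.75835275 195.82124572]
(array([484.82376925,  77.64085019,  20.03464209]), np.float64(3.2430171236231344)) (array([484.92757619,  76.53660874,  17.52784409]), np.float64(1.6900657368859748))
tall [566.71631915  57.47436728] squat [ 529.12442507 -134.84113191] large [463.21139575 -18.84933776] box [537.21004177 -36.17562955]
```

```bash
python3 - <<'E'
from h import *
w=load('w2.png')
for z in (300,304):print(atz(w,np.array((402,450))*.7,z)-[500.9,-69.7,0])
E
```

```text
[  0.48813377   2.7254059  300.        ]
[  1.09669551   5.44646872 304.        ]
```

>>> play_rows(slide=[[13,25,0],[13,25,0],[13,25,0],[13,25,0],[13,24,0]], twist=[[0,0,0],[0,0,0],[0,0,0],[0,0,0],[0,0,0]], grip=[-0.3,-0.3,-0.3,-0.3,-0.3])

```text
clock: 4.05
ee_pos: [566.4, 53.6, 258.4]
tcp_rot: [0.0, 0.784, 0.621, -0.0]
contact_force: [0.5, -1.3, -1.1]
grip_width: 39.1
grasp_force: 40.5
```

>>> play_rows(slide=[[0,0,-40],[0,0,-40],[0,0,-40],[0,0,-40],[0,0,-40]], twist=[[0,0,0],[0,0,0],[0,0,0],[0,0,0],[0,0,0]], grip=[-0.3,-0.3,-0.3,-0.3,-0.3])

```text
clock: 4.47
ee_pos: [565.8, 52.4, 56.9]
tcp_rot: [0.0, 0.784, 0.621, 0.0]
contact_force: [-0.4, -0.3, -0.8]
grip_width: 39.3
grasp_force: 40.5
```

>>> play_rows(slide=[[0,0,-12],[0,0,-8],[0,0,-5],[0,0,-4],[0,0,0]], twist=[[0,0,0],[0,0,0],[0,0,0],[0,0,0],[0,0,0]], grip=[-0.3,-0.3,-0.3,-0.3,-0.3])

```text
clock: 4.88
ee_pos: [566.4, 53.2, 29.8]
tcp_rot: [0.0, 0.784, 0.621, 0.0]
contact_force: [0.1, 0.4, -0.9]
grip_width: 39.4
grasp_force: 40.6
```

>>> play_rows(slide=[[0,0,-4],[0,0,-2],[0,0,-1],[0,0,0],[0,0,0]], twist=[[0,0,0],[0,0,0],[0,0,0],[0,0,0],[0,0,0]], grip=[-0.3,-0.3,-0.3,-0.3,-0.3])

```text
clock: 5.3
ee_pos: [566.2, 53.6, 22.9]
tcp_rot: [0.0, 0.784, 0.621, 0.0]
contact_force: [-2.1, -0.3, 4.7]
grip_width: 39.0
grasp_force: 41.0
```

>>> play_rows(slide=[[0,0,0],[0,0,0],[0,0,0],[0,0,20],[0,0,40]], twist=[[0,0,0],[0,0,0],[0,0,0],[0,0,0],[0,0,0]], grip=[0.2,0.2,0.2,0.2,0.2])

```text
clock: 5.72
ee_pos: [563.8, 53.8, 79.1]
tcp_rot: [-0.003, 0.784, 0.621, -0.003]
contact_force: [-0.1, 0.2, -0.6]
grip_width: 51.3
grasp_force: 0.0
```

>>> play_rows(slide=[[0,0,40],[0,0,40],[-10,25,30],[-10,25,30],[-10,25,10]], twist=[[0,0,0],[0,0,0],[0,0,0],[0,0,0],[0,0,0]], grip=[0.2,0.2,1,1,1])

```text
clock: 6.13
ee_pos: [536.7, 129.3, 236.8]
tcp_rot: [0.002, 0.784, 0.621, 0.003]
contact_force: [1.0, -0.1, 0.7]
grip_width: 84.7
grasp_force: 0.0
```

>>> play_rows(slide=[[-17,34,0],[-17,34,0],[-17,34,0],[-16,32,0],[0,0,0]], twist=[[0,0,0],[0,0,0],[0,0,0],[0,0,0],[0,0,0]], grip=[1,1,1,1,1])

```text
clock: 6.55
ee_pos: [466.0, 267.0, 232.5]
tcp_rot: [-0.001, 0.782, 0.623, 0.0]
contact_force: [-0.8, -0.1, 0.9]
grip_width: 85.3
grasp_force: 0.0
```

```bash
python3 - <<'E'
from h import *
f=grab('wrist'); f=grab('wrist','w3.png');cv2.imwrite('pics/w3b.png',cv2.resize(f['frame'][:,:,::-1],(800,600),interpolation=cv2.INTER_CUBIC))
s=arm.state();print(s['ee_pos'],s['tcp_rot'],s['joints'],s['grip_width'])
E
```

```text
[468.37755347 263.52563363 232.29614782] [ 7.32354186e-05  7.82792883e-01  6.22282327e-01 -5.56716700e-05] [ 2.92162631e-01  3.57845037e-01  1.33035195e+00 -1.78524731e-04
  1.45344483e+00  5.19669945e-01] 85.26220433293075
```

View pics/w3b.png

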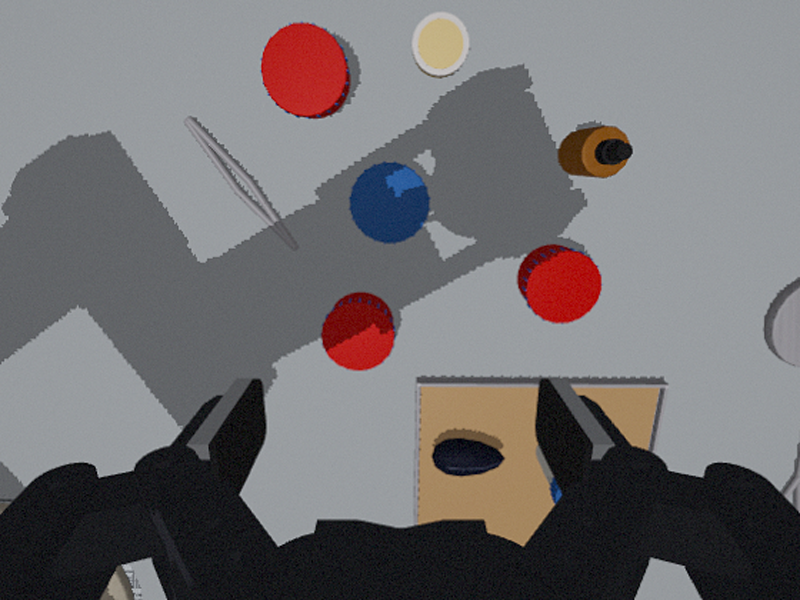

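Wrist view 3: squat-pot cap at (390,202), small dish at (441,44), dropper base near (592,152); red pots are clear of the grasp.

```bash
python3 - <<'E'
from h import *
a=load('scene0.png');b=load('side0.png');w=load('w3.png');k=.7
P=dict(squat=((559,345),(336,484),(390,202)),small=((597,398),(255,536),(441,44)))
for n,(u,v,q) in P.items():
    for c,p in ((a,u),(b,v)):
        X,e=tri(c,np.array(p)*k,w,np.array(q)*k); print(n,X.round(0),round(e,1))
print(atz(w,np.array((390,202))*k,36),atz(w,np.array((441,44))*k,14))
T=arm.state();print(T['ee_pos'])
E
```

```text
squat [469. 309.  28.] 2.5
squat [469. 308.  30.] 0.2
small [529. 406.  11.] 1.4
small [529. 406.  10.] 0.1
[469.33952334 308.91245263  36.        ] [528.37534008 405.03064284  14.        ]
[468.37755347 263.52563363 232.29614782]
```

>>> play_rows(slide=[[1,23,0],[0,22,-20],[0,0,-40],[0,0,-40],[0,0,-40]], twist=[[0,0,0],[0,0,0],[0,0,0],[0,0,0],[0,0,0]], grip=[1,1,1,1,1])

```text
clock: 7.07
ee_pos: [470.7, 306.7, 90.9]
tcp_rot: [0.0, 0.784, 0.621, 0.001]
contact_force: [0.4, 0.4, -0.6]
grip_width: 85.4
grasp_force: 0.0
```

>>> play_rows(slide=[[0,0,-40],[0,0,-30],[0,0,-15],[0,0,0],[0,0,0]], twist=[[0,0,0],[0,0,0],[0,0,0],[0,0,0],[0,0,0]], grip=[1,1,1,1,0.1])

```text
clock: 7.48
ee_pos: [470.7, 306.7, 7.1]
tcp_rot: [-0.0, 0.784, 0.621, -0.0]
contact_force: [-0.1, 0.4, 0.5]
grip_width: 75.4
grasp_force: 0.0
```

>>> play_rows(slide=[[0,0,0],[0,0,0],[0,0,0],[0,0,0],[0,0,0]], twist=[[0,0,0],[0,0,0],[0,0,0],[0,0,0],[0,0,0]], grip=[0.1,0.1,0.1,0.1,0.1])

```text
clock: 7.9
ee_pos: [471.2, 307.7, 9.1]
tcp_rot: [0.001, 0.784, 0.621, 0.002]
contact_force: [-0.2, -1.9, 6.9]
grip_width: 57.0
grasp_force: 43.2
```

>>> play_rows(slide=[[0,0,20],[0,0,40],[0,0,40],[0,0,40],[4,-25,20]], twist=[[0,0,0],[0,0,0],[0,0,0],[0,0,0],[0,0,0]], grip=[0.1,0.1,0.1,0.1,0.1])

```text
clock: 8.32
ee_pos: [474.6, 285.3, 173.0]
tcp_rot: [0.001, 0.782, 0.623, 0.004]
contact_force: [1.1, -0.5, -0.3]
grip_width: 57.1
grasp_force: 43.1
```

>>> play_rows(slide=[[4,-35,0],[4,-35,0],[4,-35,0],[4,-35,0],[4,-35,0]], twist=[[0,0,0],[0,0,0],[0,0,0],[0,0,0],[0,0,0]], grip=[0.1,0.1,0.1,0.1,0.1])

```text
clock: 8.73
ee_pos: [493.8, 106.0, 168.2]
tcp_rot: [0.0, 0.783, 0.621, 0.001]
contact_force: [1.2, -0.2, -1.0]
grip_width: 56.6
grasp_force: 43.1
```

>>> play_rows(slide=[[5,-35,0],[5,-35,0],[5,-35,0],[5,-35,0],[5,-35,0]], twist=[[0,0,0],[0,0,0],[0,0,0],[0,0,0],[0,0,0]], grip=[0.1,0.1,0.1,0.1,0.1])

```text
clock: 9.15
ee_pos: [518.9, -69.1, 168.2]
tcp_rot: [0.001, 0.784, 0.621, 0.0]
contact_force: [0.9, 0.7, -1.0]
grip_width: 56.6
grasp_force: 43.1
```

>>> play_rows(slide=[[5,-35,0],[4,-34,0],[0,0,0],[0,0,-40],[0,0,-40]], twist=[[0,0,0],[0,0,0],[0,0,0],[0,0,0],[0,0,0]], grip=[0.1,0.1,0.1,0.1,0.1])

```text
clock: 9.57
ee_pos: [529.1, -137.5, 88.7]
tcp_rot: [0.003, 0.784, 0.621, 0.001]
contact_force: [0.6, 0.3, -1.2]
grip_width: 56.6
grasp_force: 43.2
```

>>> play_rows(slide=[[0,1,-35],[0,0,-20],[0,0,-10],[0,0,-5],[0,0,0]], twist=[[0,0,0],[0,0,0],[0,0,0],[0,0,0],[0,0,0]], grip=[0.1,0.1,0.1,0.1,0.1])

```text
clock: 9.98
ee_pos: [528.2, -135.4, 17.6]
tcp_rot: [0.0, 0.784, 0.621, 0.0]
contact_force: [-0.1, -0.1, -0.2]
grip_width: 56.9
grasp_force: 43.1
```

>>> play_rows(slide=[[0,0,-3],[0,0,-1],[0,0,-1],[0,0,0],[0,0,0]], twist=[[0,0,0],[0,0,0],[0,0,0],[0,0,0],[0,0,0]], grip=[0.1,0.1,0.1,0.1,0.1])

```text
clock: 10.4
ee_pos: [528.6, -135.7, 14.1]
tcp_rot: [0.001, 0.784, 0.621, 0.001]
contact_force: [-1.9, 0.7, 8.0]
grip_width: 56.7
grasp_force: 44.1
```

>>> play_rows(slide=[[0,0,0],[0,0,0],[0,0,0],[0,0,20],[0,0,40]], twist=[[0,0,0],[0,0,0],[0,0,0],[0,0,0],[0,0,0]], grip=[0.62,0.62,0.62,0.62,0.62])

```text
clock: 10.82
ee_pos: [526.0, -134.5, 69.6]
tcp_rot: [-0.004, 0.784, 0.621, -0.002]
contact_force: [-0.0, 0.1, -0.3]
grip_width: 69.1
grasp_force: 0.0
```

>>> play_rows(slide=[[0,0,40],[0,0,40],[10,-20,30],[10,-20,30],[10,-35,15]], twist=[[0,0,0],[0,0,0],[0,0,0],[0,0,0],[0,0,0]], grip=[0.62,1,1,1,1])

```text
clock: 11.23
ee_pos: [559.1, -209.5, 232.2]
tcp_rot: [0.003, 0.783, 0.622, 0.001]
contact_force: [0.6, -0.9, 0.4]
grip_width: 85.4
grasp_force: 0.0
```

>>> play_rows(slide=[[12,-35,0],[12,-35,0],[12,-35,0],[0,0,0],[0,0,0]], twist=[[0,0,-0.035],[0,0,-0.035],[0,0,0],[0,0,0],[0,0,0]], grip=[1,1,1,1,1])

```text
clock: 11.65
ee_pos: [593.8, -316.9, 226.1]
tcp_rot: [-0.001, 0.805, 0.593, -0.0]
contact_force: [-0.7, 0.9, -0.3]
grip_width: 85.3
grasp_force: 0.0
```

```bash
python3 - <<'E'
from h import *
f=grab('wrist'); f=grab('wrist','w4.png');cv2.imwrite('pics/w4b.png',cv2.resize(f['frame'][:,:,::-1],(800,600),interpolation=cv2.INTER_CUBIC))
s=arm.state();print(s['ee_pos'],s['tcp_rot'],s['joints'],s['grip_width'])
E
```

```text
[ 593.85934997 -314.70391815  227.23214087] [-3.35644975e-04  8.04717318e-01  5.93658088e-01  1.36975931e-05] [-6.63114793e-01  6.07597085e-01  9.16014067e-01  2.07026396e-04
  1.61862073e+00 -3.63502848e-01] 85.46943084786228
```

View pics/w4b.png

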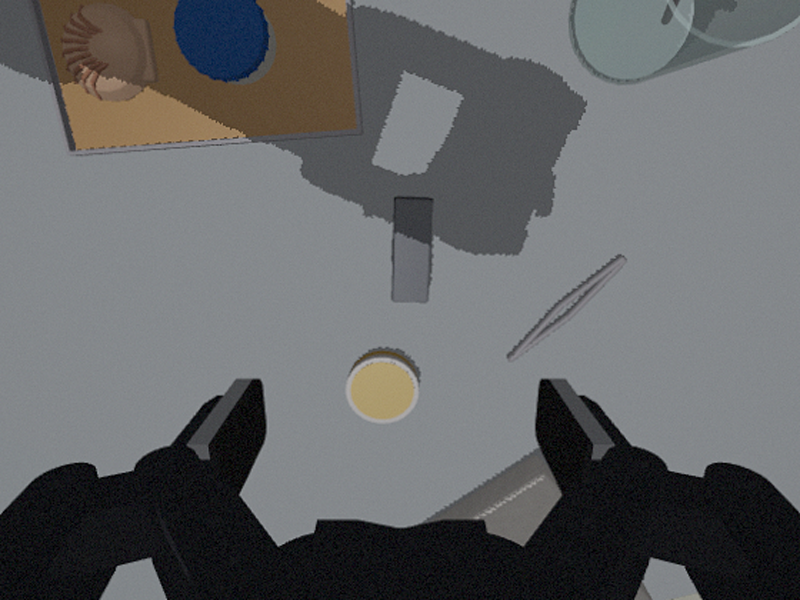

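Wrist view 4: box top corners (396,197), (433,198), (429,302), (391,301); large dish at (382,390). The squat pot stands behind the scallop.

```bash
python3 - <<'E'
from h import *
w=load('w4.png');a=load('scene0.png');b=load('side0.png');k=.7
B=[atz(w,np.array(p)*k,30) for p in((396,197),(433,198),(429,302),(391,301))]
print('c',np.mean(B,0)); d=B[0]+B[1]-B[2]-B[3]; print('long dir',np.arctan2(d[1],d[0]),np.linalg.norm(d)/2)
print(tri(w,np.array((412,249))*k,b,np.array((427,225))*k))
print('large',atz(w,np.array((382,390))*k,16),'squat',atz(w,np.array((222,33))*k,41),'scallop',atz(w,np.array((109,55))*k,12),tri(w,np.array((382,390))*k,b,np.array((473,210))*k))
E
```

```text
c [ 603.74558521 -310.82707521   30.        ]
long dir 1.2332344805364746 78.1173352750484
(array([ 603.65668656, -310.92541126,   21.2113074 ]), np.float64(0.32247494251478365))
large [ 544.29281391 -419.79025608   16.        ] squat [ 529.77531104 -138.60400978   41.        ] scallop [ 440.93942677 -117.66093941   12.        ] (array([ 544.5951131 , -421.05655968,   11.46950373]), np.float64(2.824066870423999))
```

>>> play_rows(slide=[[10,4,-20],[0,0,-40],[0,0,-40],[0,0,-40],[0,0,-40]], twist=[[0,0,-0.038],[0,0,0],[0,0,0],[0,0,0],[0,0,0]], grip=[1,1,1,1,1])

```text
clock: 12.17
ee_pos: [604.0, -309.7, 46.7]
tcp_rot: [0.001, 0.815, 0.579, 0.0]
contact_force: [-0.0, 0.1, -0.8]
grip_width: 85.5
grasp_force: 0.0
```

>>> play_rows(slide=[[0,0,-25],[0,0,-14],[0,0,0],[0,0,0],[0,0,0]], twist=[[0,0,0],[0,0,0],[0,0,0],[0,0,0],[0,0,0]], grip=[1,1,1,0.1,-0.6])

```text
clock: 12.58
ee_pos: [604.8, -311.2, 10.4]
tcp_rot: [0.001, 0.816, 0.578, 0.0]
contact_force: [-0.2, -0.7, 0.4]
grip_width: 63.9
grasp_force: 0.0
```

>>> play_rows(slide=[[0,0,0],[0,0,0],[0,0,0],[0,0,0],[0,0,0]], twist=[[0,0,0],[0,0,0],[0,0,0],[0,0,0],[0,0,0]], grip=[-0.6,-0.6,-0.6,-0.6,-0.6])

```text
clock: 13.0
ee_pos: [604.5, -311.7, 9.7]
tcp_rot: [0.001, 0.816, 0.578, 0.0]
contact_force: [-0.6, 0.4, 6.3]
grip_width: 26.7
grasp_force: 41.5
```

>>> play_rows(slide=[[0,0,20],[0,0,40],[0,0,40],[0,0,30],[-9,33,0]], twist=[[0,0,0],[0,0,0],[0,0,0],[0,0,0],[0,0,0.027]], grip=[-0.6,-0.6,-0.6,-0.6,-0.6])

```text
clock: 13.42
ee_pos: [597.7, -284.2, 145.6]
tcp_rot: [0.008, 0.809, 0.587, 0.002]
contact_force: [2.4, 0.2, 0.2]
grip_width: 27.1
grasp_force: 40.7
```

>>> play_rows(slide=[[-8,35,0],[-8,35,0],[-8,35,0],[-8,35,0],[-8,35,0]], twist=[[0,0,0.027],[0,0,0.027],[0,0,0.027],[0,0,0],[0,0,0]], grip=[-0.6,-0.6,-0.6,-0.6,-0.6])

```text
clock: 13.83
ee_pos: [554.2, -101.9, 138.5]
tcp_rot: [0.0, 0.784, 0.621, 0.0]
contact_force: [1.1, 0.0, -1.2]
grip_width: 27.4
grasp_force: 40.7
```

>>> play_rows(slide=[[-9,34,0],[-9,34,0],[0,0,-20],[0,0,-40],[0,0,-30]], twist=[[0,0,0],[0,0,0],[0,0,0],[0,0,0],[0,0,0]], grip=[-0.6,-0.6,-0.6,-0.6,-0.6])

```text
clock: 14.25
ee_pos: [536.7, -34.6, 47.4]
tcp_rot: [0.001, 0.783, 0.622, 0.0]
contact_force: [0.4, -0.6, -1.7]
grip_width: 27.4
grasp_force: 40.7
```

>>> play_rows(slide=[[0,0,-15],[0,0,-10],[0,0,-5],[0,0,0],[0,0,0]], twist=[[0,0,0],[0,0,0],[0,0,0],[0,0,0],[0,0,0]], grip=[-0.6,-0.6,-0.6,-0.6,-0.6])

```text
clock: 14.67
ee_pos: [537.6, -35.6, 19.2]
tcp_rot: [0.001, 0.784, 0.621, 0.0]
contact_force: [0.2, -0.6, -0.6]
grip_width: 27.3
grasp_force: 40.7
```

>>> play_rows(slide=[[0,0,-3],[0,0,-1],[0,0,0],[0,0,0],[0,0,0]], twist=[[0,0,0],[0,0,0],[0,0,0],[0,0,0],[0,0,0]], grip=[-0.6,-0.6,-0.6,-0.6,-0.6])

```text
clock: 15.08
ee_pos: [537.1, -35.4, 14.6]
tcp_rot: [0.0, 0.784, 0.621, 0.0]
contact_force: [-0.9, 0.2, 0.8]
grip_width: 27.1
grasp_force: 40.8
```

```bash
python3 - <<'E'
from h import *
w=load('w4.png');a=load('scene0.png');b=load('side0.png');k=.7
for p in ((427,520),(540,450)): print(atz(w,np.array(p)*k,30))
for p in ((115,232),(180,243),(222,212)): print(atz(a,np.array(p)*k,0))
E
```

```text
[ 545.63498922 -547.93696164   30.        ]
[ 657.72420702 -506.65587842   30.        ]
[ 725.70520035 -712.76652838    0.        ]
[ 658.61237444 -547.85452184    0.        ]
[ 503.76348747 -597.5408404     0.        ]
```

>>> play_rows(slide=[[0,0,0],[0,0,0],[0,0,0],[0,0,20],[0,0,40]], twist=[[0,0,0],[0,0,0],[0,0,0],[0,0,0],[0,0,0]], grip=[0,0,0,0,0])

```text
clock: 15.5
ee_pos: [534.9, -34.9, 71.6]
tcp_rot: [-0.004, 0.784, 0.621, -0.002]
contact_force: [-0.7, 0.5, -0.0]
grip_width: 42.5
grasp_force: 0.0
```

>>> play_rows(slide=[[0,0,40],[0,0,35],[1,-25,0],[1,-35,0],[1,-35,0]], twist=[[0,0,0],[0,0,0],[0,0,0],[0,0,0],[0,0,0]], grip=[0,0,0,0,0])

```text
clock: 15.92
ee_pos: [540.1, -131.0, 150.2]
tcp_rot: [0.001, 0.783, 0.622, 0.0]
contact_force: [0.8, 0.4, -0.0]
grip_width: 42.8
grasp_force: 0.0
```

>>> play_rows(slide=[[1,-35,0],[1,-35,0],[1,-35,0],[1,-35,0],[1,-35,0]], twist=[[0,0,0],[0,0,0],[0,0,0],[0,0,0],[0,0,0]], grip=[0,0,1,1,1])

```text
clock: 16.33
ee_pos: [544.7, -307.1, 149.3]
tcp_rot: [-0.0, 0.784, 0.621, 0.0]
contact_force: [0.3, 0.1, -0.5]
grip_width: 77.0
grasp_force: 0.0
```

>>> play_rows(slide=[[0,-35,0],[0,-35,0],[0,-25,0],[0,-20,0],[0,0,-30]], twist=[[0,0,0],[0,0,0],[0,0,0],[0,0,0],[0,0,0]], grip=[1,1,1,1,1])

```text
clock: 16.75
ee_pos: [545.9, -426.2, 124.0]
tcp_rot: [0.006, 0.785, 0.62, 0.0]
contact_force: [0.8, -0.5, 0.4]
grip_width: 85.2
grasp_force: 0.0
```

>>> play_rows(slide=[[0,0,-40],[0,0,-30],[0,0,0],[0,0,0],[0,0,0]], twist=[[0,0,0],[0,0,0],[0,0,0],[0,0,0],[0,0,0]], grip=[1,1,1,1,1])

```text
clock: 17.17
ee_pos: [545.8, -421.2, 51.6]
tcp_rot: [0.002, 0.784, 0.621, 0.0]
contact_force: [-0.7, 0.8, 1.1]
grip_width: 85.4
grasp_force: 0.0
```

>>> play_rows(slide=[[-1,1,-25],[0,0,-15],[0,0,-8],[0,0,0],[0,0,0]], twist=[[0,0,0],[0,0,0],[0,0,0],[0,0,0],[0,0,0]], grip=[1,1,1,1,0.2])

```text
clock: 17.58
ee_pos: [544.7, -420.0, 3.1]
tcp_rot: [0.001, 0.784, 0.621, 0.0]
contact_force: [0.5, -0.9, -0.7]
grip_width: 75.3
grasp_force: 0.0
```

>>> play_rows(slide=[[0,0,0],[0,0,0],[0,0,0],[0,0,0],[0,0,0]], twist=[[0,0,0],[0,0,0],[0,0,0],[0,0,0],[0,0,0]], grip=[0.2,0.2,0.2,0.2,0.2])

```text
clock: 18.0
ee_pos: [544.8, -420.2, 3.8]
tcp_rot: [0.002, 0.784, 0.621, 0.0]
contact_force: [-0.4, 1.3, 4.8]
grip_width: 60.2
grasp_force: 42.5
```

>>> play_rows(slide=[[0,0,15],[0,0,40],[0,0,40],[0,0,25],[-6,30,0]], twist=[[0,0,0],[0,0,0],[0,0,0],[0,0,0],[0,0,0]], grip=[0.2,0.2,0.2,0.2,0.2])

```text
clock: 18.42
ee_pos: [540.1, -395.1, 129.2]
tcp_rot: [0.008, 0.785, 0.62, 0.0]
contact_force: [1.5, -0.0, 0.0]
grip_width: 60.1
grasp_force: 43.4
```

>>> play_rows(slide=[[-7,34,0],[-7,34,0],[-7,34,0],[-7,34,0],[-7,34,0]], twist=[[0,0,0],[0,0,0],[0,0,0],[0,0,0],[0,0,0]], grip=[0.2,0.2,0.2,0.2,0.2])

```text
clock: 18.83
ee_pos: [502.7, -218.1, 122.7]
tcp_rot: [0.001, 0.784, 0.621, 0.0]
contact_force: [0.3, 0.9, 0.1]
grip_width: 59.7
grasp_force: 43.4
```

>>> play_rows(slide=[[-7,34,0],[-7,34,0],[-7,34,0],[-7,34,0],[-7,34,0]], twist=[[0,0,0],[0,0,0],[0,0,0],[0,0,0],[0,0,0]], grip=[0.2,0.2,0.2,0.2,0.2])

```text
clock: 19.25
ee_pos: [467.9, -48.1, 122.6]
tcp_rot: [0.001, 0.784, 0.621, 0.001]
contact_force: [1.1, -0.7, -0.3]
grip_width: 59.9
grasp_force: 43.4
```

>>> play_rows(slide=[[-5,31,0],[0,0,0],[0,0,0],[0,0,0],[0,0,0]], twist=[[0,0,0],[0,0,0],[0,0,0],[0,0,0],[0,0,0]], grip=[0.2,0.2,0.2,0.2,0.2])

```text
clock: 19.67
ee_pos: [463.6, -19.4, 121.8]
tcp_rot: [0.001, 0.784, 0.621, 0.0]
contact_force: [1.0, -0.4, -0.1]
grip_width: 59.9
grasp_force: 43.4
```

```bash
python3 - <<'E'
from h import *
f=grab('wrist','w5.png');cv2.imwrite('pics/w5b.png',cv2.resize(f['frame'][:,:,::-1],(800,600),interpolation=cv2.INTER_CUBIC))
s=arm.state();print(s['ee_pos'],s['tcp_rot'],s['grip_width'])
E
```

```text
[463.45673997 -19.43980397 121.60617949] [4.15700460e-04 7.84008367e-01 6.20750077e-01 2.21806942e-04] 60.09299579686019
```

View pics/w5b.png

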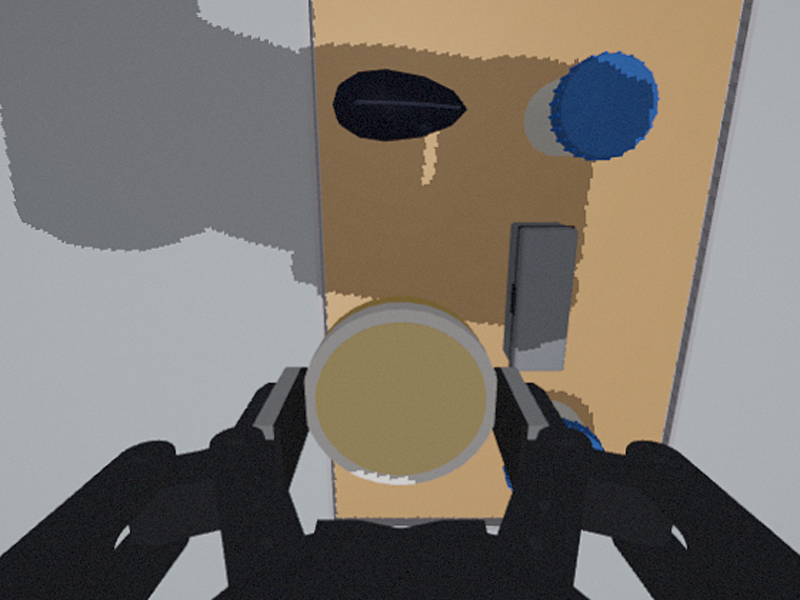

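Wrist view 5: mussel (333–467, 104), tall-pot cap (605,106), box top around (544,298), held dish top centred at (401,394).

```bash
python3 - <<'E'
from h import *
w=load('w5.png');k=.7
t=-.23;R=np.array([[np.cos(t),-np.sin(t)],[np.sin(t),np.cos(t)]])
T=lambda u,v,z: atz(w,np.array((u,v))*k,z)[:2]
m=T(400,104,20);p=T(605,106,67);d=T(401,394,134);B=[T(*q,35) for q in((518,225),(577,228),(564,371),(511,370))];b=np.mean(B,0)
e=np.array(B[0])+B[1]-B[2]-B[3]
print('m',m,'tall',p,R.T@(p-m),'dish',d,'box',b,np.arctan2(e[1],e[0])-np.pi/2,np.linalg.norm(e)/2,'box-m',R.T@(b-m),'box-d',R.T@(b-d),'dish-m',R.T@(d-m))
E
```

```text
m [485.8027364  76.6778705] tall [563.58938569  52.50834883] [81.24835409 -5.79944337] dish [463.86610051 -17.09805227] box [535.2639649  -34.45192359] -0.21068524574798153 77.98137406941149 box-m [ 73.49383129 -96.92729761] box-d [73.47399384 -0.61977303] dish-m [ 1.98374537e-02 -9.63075246e+01]
```

>>> play_rows(slide=[[0,0,-35],[0,0,-35],[0,0,-20],[0,0,-10],[0,0,-5]], twist=[[0,0,0],[0,0,0],[0,0,0],[0,0,0],[0,0,0]], grip=[0.2,0.2,0.2,0.2,0.2])

```text
clock: 20.13
ee_pos: [462.6, -19.1, 14.7]
tcp_rot: [-0.001, 0.784, 0.621, -0.001]
contact_force: [-0.4, -0.3, -0.2]
grip_width: 59.9
grasp_force: 43.4
```

>>> play_rows(slide=[[0,0,-4],[0,0,-2],[0,0,-1],[0,0,0],[0,0,0]], twist=[[0,0,0],[0,0,0],[0,0,0],[0,0,0],[0,0,0]], grip=[0.2,0.2,0.2,0.2,0.2])

```text
clock: 20.55
ee_pos: [463.3, -18.5, 9.8]
tcp_rot: [0.0, 0.784, 0.621, 0.0]
contact_force: [-0.2, -0.7, -0.0]
grip_width: 59.9
grasp_force: 43.4
```

>>> play_rows(slide=[[0,0,-1],[0,0,0],[0,0,0],[0,0,20],[0,0,40]], twist=[[0,0,0],[0,0,0],[0,0,0],[0,0,0],[0,0,0]], grip=[0.2,0.68,0.68,0.68,0.68])

```text
clock: 20.97
ee_pos: [461.1, -17.9, 66.3]
tcp_rot: [-0.003, 0.784, 0.621, -0.002]
contact_force: [0.7, -0.1, -0.3]
grip_width: 71.6
grasp_force: 0.0
```

>>> play_rows(slide=[[0,0,40],[0,0,40],[5,30,0],[5,35,0],[5,35,0]], twist=[[0,0,0],[0,0,0],[0,0,0],[0,0,0],[0,0,0]], grip=[0.53,0.53,0.53,0.53,0.53])

```text
clock: 21.38
ee_pos: [478.2, 82.5, 149.3]
tcp_rot: [0.001, 0.784, 0.621, 0.001]
contact_force: [-0.1, 0.1, -0.1]
grip_width: 64.9
grasp_force: 0.0
```

>>> play_rows(slide=[[6,35,0],[5,35,0],[5,35,0],[5,35,0],[5,35,0]], twist=[[0,0,0],[0,0,0],[0,0,0],[0,0,0],[0,0,0]], grip=[0.53,0.53,0.53,0.53,0.53])

```text
clock: 21.8
ee_pos: [503.7, 258.5, 148.4]
tcp_rot: [0.0, 0.783, 0.621, -0.0]
contact_force: [-0.2, -0.7, 0.6]
grip_width: 65.4
grasp_force: 0.0
```

>>> play_rows(slide=[[5,35,0],[6,35,0],[6,35,0],[5,30,0],[2,14,0]], twist=[[0,0,0],[0,0,0],[0,0,0],[0,0,0],[0,0,0]], grip=[0.53,0.53,0.53,0.53,0.53])

```text
clock: 22.22
ee_pos: [527.6, 409.0, 147.8]
tcp_rot: [-0.0, 0.783, 0.622, 0.0]
contact_force: [-0.2, 0.3, 0.2]
grip_width: 65.2
grasp_force: 0.0
```

>>> play_rows(slide=[[0,0,0],[0,0,0],[0,0,-30],[0,0,-30],[0,0,0]], twist=[[0,0,0],[0,0,0],[0,0,0],[0,0,0],[0,0,0]], grip=[0.53,0.53,0.53,0.53,0.53])

```text
clock: 22.63
ee_pos: [525.7, 402.9, 83.0]
tcp_rot: [-0.001, 0.784, 0.621, -0.005]
contact_force: [-0.5, -1.4, -0.1]
grip_width: 65.5
grasp_force: 0.0
```

```bash
python3 - <<'E'
from h import *
f=grab('wrist','w6.png');cv2.imwrite('pics/w6b.png',cv2.resize(f['frame'][:,:,::-1],(800,600),interpolation=cv2.INTER_CUBIC))
s=arm.state();print(s['ee_pos'],s['tcp_rot'],s['grip_width'])
E
```

```text
[526.86449373 403.70254227  86.16516899] [-5.28439507e-04  7.83966010e-01  6.20795785e-01 -3.09976554e-03] 65.41592622369637
```

View pics/w6b.png

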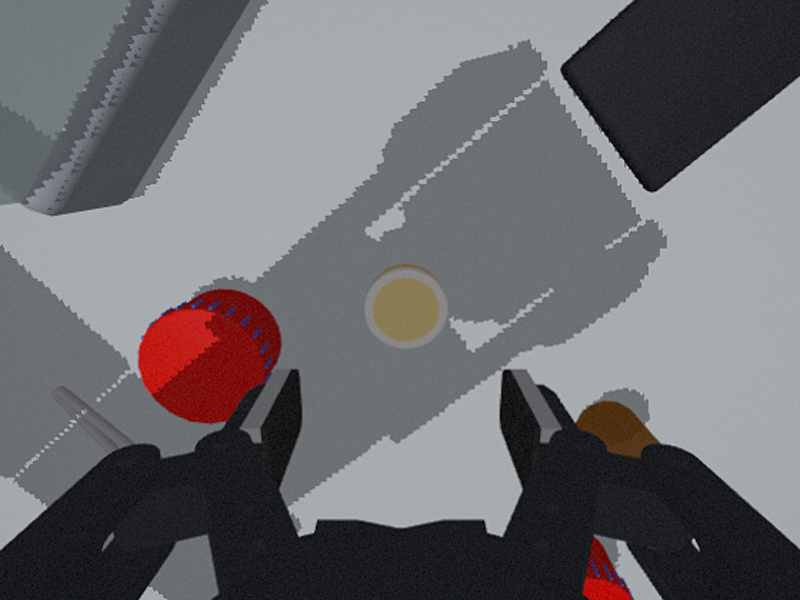

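```bash
python3 - <<'E'
from h import *
w=load('w6.png');b=load('side0.png')
print(atz(w,np.array((406,309))*.7,14),tri(w,np.array((406,309))*.7,b,np.array((255,536))*.7))
E
```

```text
[528.09607085 405.79863112  14.        ] (array([528.13564766, 405.83644472,  11.69339279]), np.float64(1.5457206772157608))
```

>>> play_rows(slide=[[1,2,-30],[0,0,-30],[0,0,-15],[0,0,-7],[0,0,0]], twist=[[0,0,0],[0,0,0],[0,0,0],[0,0,0],[0,0,0]], grip=[0.53,0.53,0.53,0.53,0.53])

```text
clock: 23.1
ee_pos: [529.4, 407.1, 6.8]
tcp_rot: [0.0, 0.784, 0.621, -0.0]
contact_force: [1.0, 0.6, -0.0]
grip_width: 64.9
grasp_force: 0.0
```

>>> play_rows(slide=[[0,0,0],[0,0,0],[0,0,0],[0,0,0],[0,0,0]], twist=[[0,0,0],[0,0,0],[0,0,0],[0,0,0],[0,0,0]], grip=[0.2,-0.2,-0.3,-0.3,-0.3])

```text
clock: 23.52
ee_pos: [530.0, 408.0, 9.0]
tcp_rot: [0.0, 0.784, 0.621, 0.002]
contact_force: [0.0, -0.1, 6.1]
grip_width: 37.5
grasp_force: 39.3
```

>>> play_rows(slide=[[0,0,0],[0,0,0],[-1,-1,-3],[0,0,-3],[0,0,0]], twist=[[0,0,0],[0,0,0],[0,0,0],[0,0,0],[0,0,0]], grip=[0.2,0.2,0.2,0.2,0.2])

```text
clock: 23.93
ee_pos: [527.6, 406.3, -0.5]
tcp_rot: [-0.0, 0.784, 0.621, -0.001]
contact_force: [-0.2, 0.4, -0.7]
grip_width: 50.9
grasp_force: 0.0
```

>>> play_rows(slide=[[0,0,0],[0,0,0],[0,0,0],[0,0,0],[0,0,0]], twist=[[0,0,0],[0,0,0],[0,0,0],[0,0,0],[0,0,0]], grip=[-0.2,-0.3,-0.3,-0.3,-0.3])

```text
clock: 24.35
ee_pos: [528.0, 406.6, 0.3]
tcp_rot: [-0.0, 0.784, 0.621, 0.0]
contact_force: [-0.5, -0.5, 0.3]
grip_width: 38.0
grasp_force: 40.1
```

>>> play_rows(slide=[[0,0,15],[0,0,40],[0,0,40],[0,0,20],[-5,-30,0]], twist=[[0,0,0],[0,0,0],[0,0,0],[0,0,0],[0,0,0]], grip=[-0.3,-0.3,-0.3,-0.3,-0.3])

```text
clock: 24.77
ee_pos: [525.1, 380.6, 120.8]
tcp_rot: [0.001, 0.783, 0.623, 0.006]
contact_force: [1.2, -0.5, -1.4]
grip_width: 38.1
grasp_force: 40.3
```

>>> play_rows(slide=[[-5,-34,0],[-5,-34,0],[-5,-34,0],[-5,-34,0],[-5,-34,0]], twist=[[0,0,0],[0,0,0],[0,0,0],[0,0,0],[0,0,0]], grip=[-0.3,-0.3,-0.3,-0.3,-0.3])

```text
clock: 25.18
ee_pos: [497.4, 205.2, 115.4]
tcp_rot: [0.0, 0.783, 0.621, 0.0]
contact_force: [1.2, -0.2, 0.6]
grip_width: 38.3
grasp_force: 40.3
```

>>> play_rows(slide=[[-5,-34,0],[-5,-34,0],[-5,-34,0],[-5,-34,0],[-5,-34,0]], twist=[[0,0,0],[0,0,0],[0,0,0],[0,0,0],[0,0,0]], grip=[-0.3,-0.3,-0.3,-0.3,-0.3])

```text
clock: 25.6
ee_pos: [472.5, 35.1, 115.5]
tcp_rot: [0.0, 0.783, 0.621, 0.0]
contact_force: [0.7, 0.1, 0.6]
grip_width: 38.4
grasp_force: 40.3
```

>>> play_rows(slide=[[-5,-34,0],[-5,-20,0],[0,0,0],[0,0,0],[0,0,0]], twist=[[0,0,0],[0,0,0],[0,0,0],[0,0,0],[0,0,0]], grip=[-0.3,-0.3,-0.3,-0.3,-0.3])

```text
clock: 26.02
ee_pos: [463.1, -16.9, 115.4]
tcp_rot: [-0.0, 0.784, 0.621, 0.0]
contact_force: [-0.4, 0.2, -0.6]
grip_width: 38.2
grasp_force: 40.3
```

```bash
python3 - <<'E'
from h import *
f=grab('wrist','w7.png');g=grab('side','s7.png');h=grab('scene','c7.png')
t=lambda i,x0,y0,w,h:cv2.resize(i['frame'][y0:y0+h,x0:x0+w,::-1],(400,300),interpolation=cv2.INTER_CUBIC)
W=cv2.resize(f['frame'][:,:,::-1],(400,300))
cv2.imwrite('pics/w7b.png',np.vstack([np.hstack([W,t(g,200,170,180,135)]),np.hstack([t(h,200,160,160,120),W*0])]))
s=arm.state();print(s['ee_pos'],s['tcp_rot'],s['grip_width'])
E
```

```text
[463.08858002 -16.4514334  115.29657322] [-5.25542640e-05  7.83088622e-01  6.21910128e-01  1.74453995e-05] 38.64838402500381
```

View pics/w7b.png

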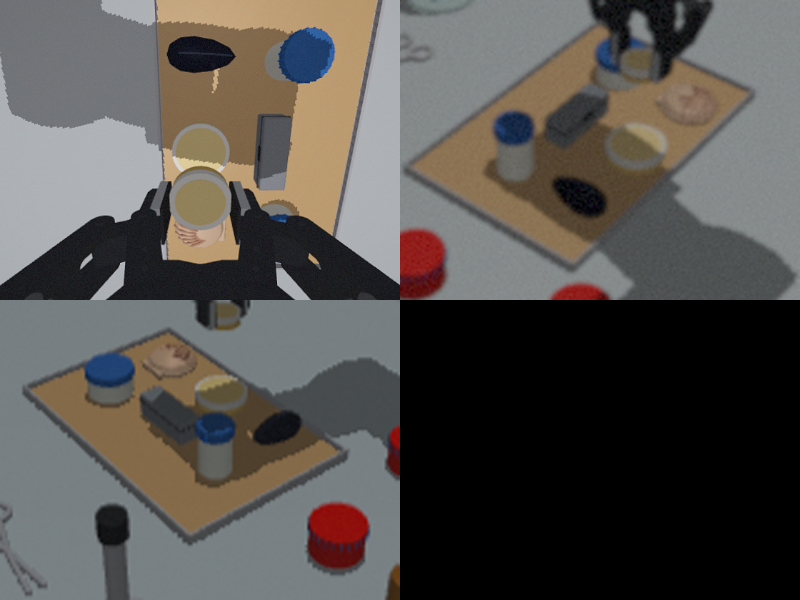

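Composite: layout is standing as planned. In the wrist part the large dish centre is about (200.5,151) and the held dish about (200,200). In the side crop the dish is at (636,147) and in the scene crop at (220,391).

```bash
python3 - <<'E'
from h import *
w=load('w7.png');s=load('s7.png');c=load('c7.png')
print('large',atz(w,np.array((200.5,151))*1.4,21),atz(s,(306.2,236),21),atz(c,(288,196.4),21),tri(s,(306.2,236),c,(288,196.4)))
f=cv2.imread('pics/w7.png'); 
print('held',atz(w,np.array((200,200))*1.4,115.3+14))
cv2.imwrite('pics/w7c.png',cv2.resize(f[150:350,200:360],(640,800))[:600])
E
```

```text
large [462.82396882 -17.38952244  21.        ] [460.88922166 -12.57277818  21.        ] [466.67617045 -14.33517836  21.        ] (array([462.47262884, -17.30485703,  16.99913841]), np.float64(0.6864828526504891))
held [462.7927882  -15.72603191 129.3       ]
```

View pics/w7c.png

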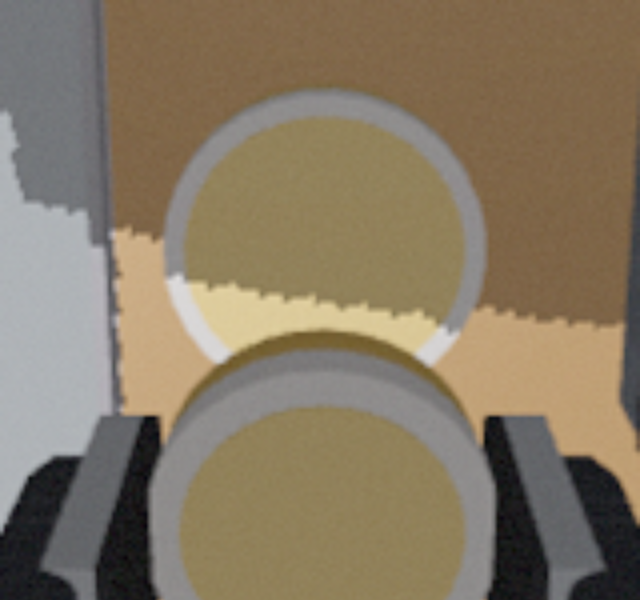

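>>> play_rows(slide=[[0,-1,-35],[0,0,-30],[0,0,-15],[0,0,-6],[0,0,0]], twist=[[0,0,0],[0,0,0],[0,0,0],[0,0,0],[0,0,0]], grip=[-0.3,-0.3,-0.3,-0.3,-0.3])

```text
clock: 26.58
ee_pos: [462.7, -17.7, 28.4]
tcp_rot: [-0.001, 0.783, 0.622, -0.001]
contact_force: [0.4, 0.2, -0.9]
grip_width: 38.1
grasp_force: 40.3
```

>>> play_rows(slide=[[0,0,-4],[0,0,-2],[0,0,-1],[0,0,0],[0,0,0]], twist=[[0,0,0],[0,0,0],[0,0,0],[0,0,0],[0,0,0]], grip=[-0.3,-0.3,-0.3,-0.3,-0.3])

```text
clock: 27.0
ee_pos: [463.2, -18.4, 22.8]
tcp_rot: [0.0, 0.784, 0.621, 0.0]
contact_force: [0.8, 0.2, 0.2]
grip_width: 38.2
grasp_force: 40.3
```

>>> play_rows(slide=[[0,0,-1],[0,0,0],[0,0,0],[0,0,0],[0,0,0]], twist=[[0,0,0],[0,0,0],[0,0,0],[0,0,0],[0,0,0]], grip=[-0.3,-0.3,0.2,0.2,0.2])

```text
clock: 27.42
ee_pos: [463.1, -18.4, 21.4]
tcp_rot: [0.0, 0.784, 0.621, 0.0]
contact_force: [0.7, -0.7, 0.4]
grip_width: 51.5
grasp_force: 0.0
```

>>> play_rows(slide=[[0,0,0],[0,0,15],[0,0,30],[0,0,40],[0,0,40]], twist=[[0,0,0],[0,0,0],[0,0,0],[0,0,0],[0,0,0]], grip=[0.2,0.2,0.2,0.2,0.2])

```text
clock: 27.83
ee_pos: [462.3, -18.2, 147.6]
tcp_rot: [-0.001, 0.784, 0.621, -0.001]
contact_force: [0.4, -0.7, 0.2]
grip_width: 51.4
grasp_force: 0.0
```

>>> play_rows(slide=[[0,-20,30],[0,-20,30],[0,-15,20],[0,0,0],[0,0,0]], twist=[[0,0,0],[0,0,0],[0,0,0],[0,0,0],[0,0,0]], grip=[0.2,0.2,0.2,0.2,0.2])

```text
clock: 28.25
ee_pos: [463.1, -73.9, 226.8]
tcp_rot: [0.001, 0.784, 0.621, 0.0]
contact_force: [-0.1, -0.0, -0.7]
grip_width: 51.3
grasp_force: 0.0
```

```bash
python3 - <<'E'
from h import *
f=grab('wrist','w8.png');cv2.imwrite('pics/w8b.png',cv2.resize(f['frame'][:,:,::-1],(800,600),interpolation=cv2.INTER_CUBIC))
s=arm.state();print(s['ee_pos'],s['grip_width'])
E
```

```text
[462.60846357 -73.15934387 225.74560006] 51.36778240747716
```

View pics/w8b.png

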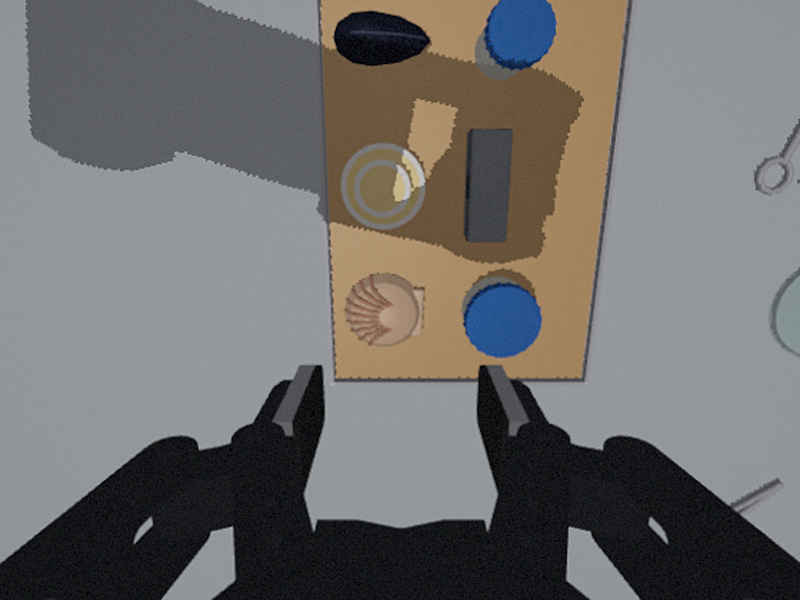

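Wrist view 8 shows everything in place: large dish (384,186), small dish (382,188), box (490,185), squat cap (502,319), scallop (346–425, 310), tall cap (522,32), mussel (334–430, 38). I'll check the numbers before handing in.

```bash
python3 - <<'E'
from h import *
w=load('w8.png');k=.7
t=-.23;R=np.array([[np.cos(t),-np.sin(t)],[np.sin(t),np.cos(t)]])
T=lambda u,v,z: R.T@atz(w,np.array((u,v))*k,z)[:2]
m=T(382,38,20);s=T(385.5,310,12);L=T(384,186,21);S=T(382,188,35);b=T(490,185,35);q=T(502,319,41);p=T(522,32,67)
for n,v in(('tall-m',p-m),('squat-s',q-s),('L-s',L-s),('L-m',L-m),('S-L',S-L),('box-L',b-L)):print(n,v.round(1),np.linalg.norm(v).round(1))
E
```

```text
tall-m [83.2 -7.6] 83.6
squat-s [88.3  2.1] 88.3
L-s [ 0.4 98.4] 98.4
L-m [  0.1 -97.4] 97.4
S-L [-1.  -0.6] 1.1
box-L [74.9  1.2] 74.9
```

```bash
python3 -c "
from plant import arm
print(arm.job_done())"
```

```text
the job is handed in; nothing more can be done
None
```

The tray is laid out as asked and handed in after about 28 s of the 120 s. My last wrist-camera check put every placement inside its limits; the tightest was the tall pot, about 8 mm sideways of straight behind the mussel (limit 15 mm). The hand-in gave no verdict.

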